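# Show a hardness indent to a level camera with an inspection mirror

## Task

Take the carrier's black knob and slide the carrier so that the pointer's tip stands inside the blue ring on the test block, pause there a moment, then move it on until the tip stands inside the red ring, and let go. The camera looks level across the block and cannot see down, so pick up the inspection mirror from its rest and hold it over the red ring, on the lens's line of sight, angled so that the lens sees the red ring in the middle of the glass; do not knock the mirror against the station, and leave the things standing around where they are. Finish while still holding the mirror still at that angle in the air; do not put it down.

Things in the scene. Friction and masses are not known exactly. Their poses are not given: they have to be found in the camera images.
- station: grey measuring station fixed on the bench, 177 mm (x) by 170 mm (y) base plate 14 mm thick with a 70 mm wide tongue to +y carrying a blue level camera with a black lens. Origin: on the bench, straight below the pointer tip; x points away from the robot, y to the camera, z up. Its pointer post stands at x +82 mm, 118 mm high; the camera takes up y +150 to +267 mm, x +-23 mm, up to 150 mm high.
- lens (a point): centre of the camera lens's front face, 150 mm to the station's +y of the pointer tip's axis and 126 mm above the bench. The camera looks level along the station's -y axis. Axes as the station's.
- pointer_tip (a point): tip of the fixed slender stylus (it slopes down from the post at the station's +x), 59.5 mm above the bench and 3.5 mm above the test block. Axes as the station's.
- sight (a point): point in the air on the lens's axis straight above the pointer tip (station 0, 0, 126 mm), where the line of sight must be folded: 150 mm from the lens, 70 mm above the test block's face. Its z axis halves the angle between the way to the lens and the way down to the block (station direction 0, +0.707, -0.707): a glass here whose outward normal points so shows the lens what lies under the pointer.
- slide_x (a joint): position of the carrier on the upper slide along the station's x axis, m, -0.032 to 0.032; 0 with the block's centre under the pointer. About 2 N of friction, stays where it is left.
- slide_y (a joint): position of the carrier on the lower slide along the station's y axis, m, -0.032 to 0.032; 0 with the block's centre under the pointer. About 2 N of friction, stays where it is left. Both slides move freely together when the knob is moved.
- carrier_knob (a point): point on the axis of the carrier's round black knob (20 mm across, top 11 mm above this point) at the height to grip, 72 mm above the bench. The knob stands on the carrier plate, whose top is 46 mm above the bench, 74 mm to the station's -x of the block's centre; take it from above. The carrier cannot turn. Axes as the station's.
- blue_ring (a point): centre of the blue ring (13 mm outside, 8 mm inside, a dark indent at its middle) on the top of the round steel test block, 60 mm across, 56 mm above the bench; at -13, +15 mm (station x, y) from the block's centre. It rides with the carrier.
- red_ring (a point): centre of the red ring (same size) on the same block; at +14, -13 mm (station x, y) from the block's centre. It rides with the carrier.
- mirror: inspection mirror, 0.105 kg: black ribbed handle, square 14 x 14 mm, then a thin steel rod, a ball and a round head 58 mm across, 5 mm thick. Origin on the handle's axis near its middle (handle from x -54 to +62 mm), x along the handle to the head, y left, z up as it lies in the rest, level, 43 mm above the bench. Grip it at the origin, fingers closing along y, between the rest's forks.
- glass (a point): centre of the mirror's glass face (54 mm across), 125 mm along the handle's x axis from the mirror's origin and 2.6 mm off that axis on the glass's side; z is the glass's outward normal, x runs along the handle. In the rest the glass faces steeply down and to the mirror's +y side.
- mirror_head (a joint): swivel of the head about the handle's axis, rad, stiff (0.12 N m), set differently each time and not to be changed by carrying it. The glass's normal points (1.15 + value) rad below level toward the mirror's +y: in the mirror's frame (0, cos(1.15+value), -sin(1.15+value)).
- mirror_rest: dark wooden rest fixed on the bench, base 125 x 56 x 8 mm, two forks 50 mm high and 10 mm thick at x -37 and +53 mm, slots 17 mm wide with their floor 36 mm up, that carry the handle along the rest's x axis (head toward +x, away from the robot). Origin on the bench below the mirror's origin; x along the handle.
- mug_1: white mug, 83 mm across and 93 mm high, a bystander; origin on the bench, the cup's centre 20 mm to its +y, the handle to its -y (61 mm out).
- bottle_2: small brown dropper bottle, 34 mm across, 102 mm high, a bystander; origin under its centre.
- steel_block: plain round steel block, 49 mm across, 24 mm high, standing on the bench, a bystander; origin under its centre.
- brass_weight: brass weight with a knob, 56 mm across, 40 mm high, a bystander; origin under its centre.

How it is judged (in metres and radians):
On the way, in this order (a step that is already met when the one before it is completed fails the run):
1. the pointer tip stands inside the blue ring for a moment (horizontal distance between blue_ring and pointer_tip below 0.005 m and height (world z) of mirror below 0.06 m), for 0.3 s.
2. the pointer tip stands inside the red ring for a moment (horizontal distance between red_ring and pointer_tip below 0.005 m and height (world z) of mirror below 0.06 m), for 0.3 s.
3. the mirror is lifted clear of its rest by the gripper, the red ring staying under the pointer (height (world z) of mirror above 0.075 m and contact force between the fingers and mirror above 1 N and contact force between mirror and mirror_rest below 0.1 N and horizontal distance between red_ring and pointer_tip below 0.005 m), for 0.2 s.
At the end, for the whole second after the job is handed in: Pointer tip within 5 mm of the red ring's centre; mirror held still in the air by the gripper, touching neither station nor rest, glass centre within 15 mm of the fold point on the lens axis above the ring, glass normal within 0.12 rad of the direction that reflects the ring into the lens (horizontal distance between red_ring and pointer_tip below 0.005 m and distance between glass and sight below 0.015 m and angle between the z axis of glass and the z axis of sight, either way round below 0.12 rad and z of lens in the frame of glass above 0.05 m and contact force between the fingers and mirror above 1 N and contact force between mirror and station below 0.1 N and contact force between mirror and mirror_rest below 0.1 N and linear speed of mirror below 0.02 m/s and angular speed of mirror below 0.1 rad/s); the arm keeps its last pose, push and grip.
It fails at once if the mirror is knocked against the station (over 2 N) (contact force between mirror and station above 2 N).
It fails at once if the mug is moved by more than 15 mm (distance of mug_1 from where it was at the start of the episode above 0.015 m).
It fails at once if the dropper bottle is moved by more than 15 mm (distance of bottle_2 from where it was at the start of the episode above 0.015 m).
It fails at once if the steel block is moved by more than 15 mm (distance of steel_block from where it was at the start of the episode above 0.015 m).
It fails at once if the brass weight is moved by more than 15 mm (distance of brass_weight from where it was at the start of the episode above 0.015 m).
It also fails if it takes over 48 s, if anything falls off the work surface, if the arm or the gripper's body presses on something with over 40 N, if the wrist force passes 120 N, or if a joint passes its speed limit or range.

## Robot

A 6-joint arm with a two-finger parallel gripper is mounted at the origin on a cart in front of the work surface, level with it; the furniture and walls round the work are solid. World frame = base frame: x ahead of the robot, y to its left, z up, the work surface at z = 0. Lengths are in mm, angles in rad, forces in N, time in s.
With the tool pointing down it reaches from about 400 to 925 mm from the base axis. Payload 12.5 kg.
Tool frame: the origin (TCP) lies midway between the tips of the shut fingers; the grasp point (between the pads) lies 19 mm behind it (env.pinch_z is the z of the grasp point in the tool frame, in mm); z points along the fingers, y is the line along which they close (so a half turn about z gives the same grasp; the last joint's range is limited). The gripper opens to 95 mm and grips with 3 to 60 N. Pads are 20 mm wide; open, the fingers measure 119 mm over their backs; the gripper's body (75 mm by 180 mm) begins 59 mm behind the grasp point.
Start: joints at [-0.106, 0.491, 1.559, -0, 1.092, -0.106], TCP at [625.017, 0.021, 214.661] pointing down, gripper open.
Joint ranges: [-3.1, 3.1], [-0.84, 2.19], [0.05, 2.79], [-1.13, 4.28], [0.06, 2.93], [-2.69, 2.69]. Speed limits (rad/s): [2.22, 2.22, 2.79, 3.14, 3.14, 3.14].

## Interface

Orientations are given as [roll, pitch, yaw] about the fixed x, y, z axes, in that order (R = Rz(yaw) Ry(pitch) Rx(roll)).
In Python, from cell import env, eyes gives the robot as it stands.
- The arm moves only by the shell command python3 -m inch 'ROWS'. ROWS is JSON, a list of rows, each a list of 3 entries, a list of its own where there are three numbers: the shift along the tool's x, y, z in units of 60 mm (1.0 is 60 mm), then the turn about the tool's z in units of 5 degrees (1.0 is 5 degrees), then the closure, from -1 (fully open) to 1 (shut). In form: [[[tx, ty, tz], turn, claw], ...]. A call has exactly 10 rows; each row shifts and turns the commanded pose from where the row before left it, along the tool's axes as they then stand; what a row does not reach is not made up. A row lasts 1/8 s, in which the tool goes at most 62.5 mm and 10.7 degrees, less where a joint would pass 70% of its speed; a pose out of reach is approached as far as the arm can. A call is refused whole if a number of a shift passes 1 or a number of a turn 1, either way. A call with a gripper value outside its range is refused whole. The fingers move at their own pace and stop on an object; the grip force is fixed at half the most. Time passes only in rows, so rows that do not move let the fingers close, or fill a call up. It gives the time, the measured TCP pose, the force, the opening and the grip force at its end, in the units of the state.
- env.state(): the state, without advancing time (a new reading comes with each control period).
- eyes.read_camera(name): name is "scene" or "side" or "wrist"; returns a dict with "pixels" (420x560x3 uint8, red, green, blue), "fx", "fy", "cx", "cy" (pixels), "extrinsics" (4x4, takes a point from world to camera coordinates). Camera axes: x right, y down, z forward; pixel columns grow to the right and rows downward; lengths in mm; the calibration is good to about 2 mm. The wrist camera is an equidistant fisheye: a pixel r from the principal point sees the ray r / f radians off the axis. A picture is of the moment at which its call begins. There is no depth.
- env.job_done(): hands the job in; it is judged then, once.
Trained networks look in a picture, given as the dict that the camera call returned (one of the last four; its "shot" number tells which), for a name from the list of things; names that differ only in an ending like _2 or _b are one class to them, and where a whole thing is asked for, a point or a joint stands for the part that bears it (a point fixed in the world has none). Each returns a list of dicts, best first, with "score" (0 to 1); they miss things now and then, are a little off and sometimes report something else, mostly with a low value. They report only what shows in the picture. A call takes as long as a camera call.
- eyes.boxes_of(name, picture): "centre" ([row, column] in pixels, amid what is visible of it).
- eyes.cut_out(name, picture): "mask" (420x560 bool, what is visible of it) and "centre" ([row, column] in pixels, amid what is visible of it).
- eyes.spot_point(name, picture): "centre" ([row, column] in pixels: a listed point, or the origin of a listed thing).
The state is a dict: "t": time; "joints": joint angles; "qvel": joint speeds; "tau": joint torques, N m; "eef_pos": TCP position; "tcp_rot": TCP orientation; "ft_force": force on the tool from outside, world axes, zero at the start; "moment": the same for the moment, N m; "opening": opening from 0.0 (shut) to 1.0 (fully open); "grip_force": force on a finger pad.
Only numpy, scipy, OpenCV 4.12 (cv2) and the standard library are available. Lean on these libraries where they do the work, as an engineer would, in place of code of your own. Each camera call takes 0.05 s, during which the arm holds its last target. There are 200 camera calls.

## Working session

There is one attempt and no reset: what is moved stays moved. The work goes in short steps, Python scripts to look and compute and a shell command to move; the robot and the scene stay as the last step left them, time stands still between calls to the robot, and variables do not carry over. Pictures are saved under pics/ and viewed, at most 11 in all, crops included, and the job is handed in when it is done.

```bash
mkdir -p pics; ls; cat > h.py <<'E'
import numpy as np, cv2
from cell import env, eyes
from scipy.spatial.transform import Rotation as R
def shot(n): return eyes.read_camera(n)
def save(p,f): cv2.imwrite('pics/'+f,p['pixels'][:,:,::-1])
def ray(p,rc):
    r,c=rc; x=(c-p['cx'])/p['fx']; y=(r-p['cy'])/p['fy']
    E=np.array(p['extrinsics'])
    th=np.hypot(x,y)
    d=np.array([x,y,1.])
    if p.get('fish'):
        d=np.array([np.sin(th)*x/max(th,1e-9),np.sin(th)*y/max(th,1e-9),np.cos(th)])
    d=E[:3,:3].T@d
    return -E[:3,:3].T@E[:3,3], d/np.linalg.norm(d)
def atz(p,rc,z):
    o,d=ray(p,rc); return o+d*(z-o[2])/d[2]
def proj(p,X):
    E=np.array(p['extrinsics']); v=E[:3,:3]@np.array(X,float)+E[:3,3]
    if p.get('fish'):
        r=np.hypot(v[0],v[1]); th=np.arctan2(r,v[2]); x,y=v[:2]/max(r,1e-9)*th
    else: x,y=v[:2]/v[2]
    return np.array([p['cy']+y*p['fy'],p['cx']+x*p['fx']])
def tri(obs):
    A=np.zeros((3,3));b=np.zeros(3)
    for p,rc in obs:
        o,d=ray(p,rc);M=np.eye(3)-np.outer(d,d);A+=M;b+=M@o
    return np.linalg.solve(A,b)
E
cat > a.py <<'E'
from h import *
np.set_printoptions(precision=1,suppress=True)
P={}
for n in ['scene','side','wrist']:
    p=shot(n);p['fish']=n=='wrist';P[n]=p;save(p,n+'0.png')
    print(n,ray(p,(p['cy'],p['cx'])),p['fx'])
Z=dict(station=0,lens=126,pointer_tip=59.5,carrier_knob=72,blue_ring=56,red_ring=56,mirror=43,glass=43,mirror_rest=0,mug_1=0,bottle_2=0,steel_block=0,brass_weight=0)
for k,z in Z.items():
    for n,p in P.items():
        for q in eyes.spot_point(k,p)[:2]:
            if q['score']>.25: print(k,n,round(q['score'],2),np.array(q['centre']),atz(p,q['centre'],z))
E
python3 a.py
```

```text
pics
scene (array([-220.4, -406.3,  901.7]), array([ 0.7,  0.4, -0.7])) 427.6892438741155
side (array([1438.1,  -79.1, 1056.1]), array([-0.7,  0.1, -0.7])) 445.1401994490618
wrist (array([626. ,  78.3, 383.6]), array([-0. , -0.3, -1. ])) 325.19226210127806
station scene 0.78 [232.2 272.3] [571.3  66.4   0. ]
station side 0.88 [232.9 291.8] [562.2  69.9   0. ]
station wrist 0.74 [127.3 236.8] [574.3  76.1   0. ]
lens scene 0.61 [246.8 366.8] [ 536.2 -230.3  126. ]
lens scene 0.59 [180.5 225.7] [578.7 231.6 126. ]
lens side 0.91 [200.4 347. ] [568.  229.9 126. ]
lens side 0.58 [226.  204.2] [ 606.9 -184.4  126. ]
pointer_tip scene 0.61 [218. 273.] [570.9  63.7  59.5]
pointer_tip scene 0.54 [228.9 269.7] [526.8  48.4  59.5]
pointer_tip side 0.65 [218.5 296.9] [557.9  85.4  59.5]
pointer_tip wrist 0.91 [126.2 223.8] [569.2  77.9  59.5]
carrier_knob side 0.61 [199.4 299.1] [491.7 103.   72. ]
carrier_knob side 0.27 [225.6 199.3] [ 555.  -204.8   72. ]
carrier_knob wrist 0.91 [101.  148.4] [494.2 107.6  72. ]
blue_ring scene 0.74 [220.2 253.1] [536.5 110.6  56. ]
blue_ring scene 0.39 [249.
[... 935 characters left out ...]
03.5 147.8  -0. ]
mirror_rest side 0.89 [226.4 201.8] [ 494.9 -206.2    0. ]
mirror_rest wrist 0.96 [327.2 191.2] [ 494.5 -202.     0. ]
mug_1 scene 0.55 [300.6 439.5] [ 574.  -434.5    0. ]
mug_1 side 0.95 [254.3 122.5] [ 571.6 -443.9    0. ]
mug_1 side 0.5 [229.9 150.4] [ 486.1 -366.4    0. ]
bottle_2 scene 0.48 [271.  425.4] [ 654.7 -375.3    0. ]
bottle_2 side 0.42 [274.5 144.5] [ 655.4 -373.5    0. ]
steel_block scene 0.65 [316.4 405. ] [ 481.8 -372.1    0. ]
steel_block scene 0.27 [301.3 438.7] [ 570.8 -433.3    0. ]
steel_block side 0.8 [230.1 152. ] [ 487.7 -361.4    0. ]
brass_weight scene 0.7 [202.2 151. ] [490.8 475.4   0. ]
brass_weight side 0.52 [202.5 412.2] [490.7 480.2   0. ]
```

View pics/wrist0.png

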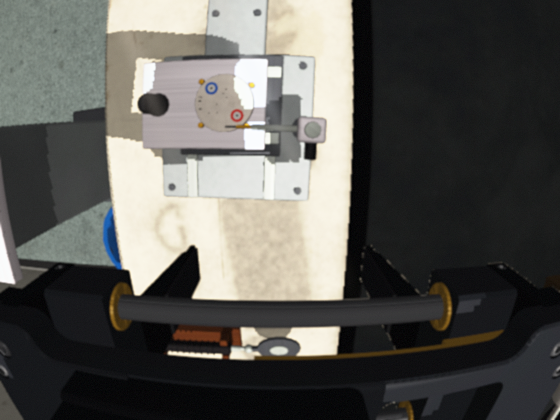

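View pics/side0.png

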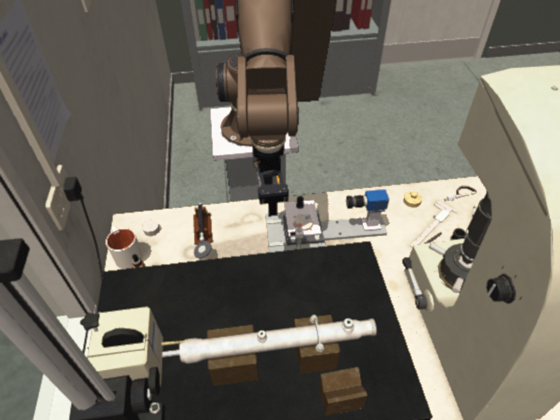

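The wrist picture shows the station at the top: knob at about (102,152), blue ring (88,211), red ring (115,236) and tip near (127,228). The mirror and rest are at the bottom, around (345,200–280). In the side picture the camera is on the station's +y side, and the mug, bottle and steel block stand to the left, beyond the mirror.

Next I'll move above the knob and measure again.

```bash
python3 - <<'E'
from h import *
s=env.state();print(s['tcp_rot'],s['eef_pos'],env.pinch_z); Rm=R.from_euler('xyz',s['tcp_rot']).as_matrix();print(Rm.round(3))
E
python3 -m inch '[[[0,0,0],0,-1],[[0,0,0],0,-1],[[0,0,0],0,-1],[[0,0,0],0,-1],[[0,0,0],0,-1],[[0,0,0],0,-1],[[0,0,0],0,-1],[[0,0,0],0,-1],[[0,0,0],0,-1],[[0,0,0],0,-1]]'
```

```text
[ 3.14150446e+00 -3.83014834e-06  1.57079479e+00] [6.25017009e+02 1.87562195e-02 2.14666222e+02] -18.8
[[ 0.  1.  0.]
 [ 1. -0.  0.]
 [ 0.  0. -1.]]
t: 3.35
eef_pos: [625.0, 0.0, 214.7]
tcp_rot: [3.141, 0.0, 1.571]
ft_force: [0.5, -0.3, 0.4]
opening: 1.0
grip_force: 0.0
```

```bash
python3 -m inch '[[[0.36,-0.44,0],0,0.16],[[0.36,-0.44,0],0,0.16],[[0.36,-0.44,0],0,0.16],[[0.36,-0.44,0],0,0.16],[[0.36,-0.44,0],0,0.16],[[0,0,0.2],0,0.16],[[0,0,0.1],0,0.16],[[0,0,0],0,0.16],[[0,0,0],0,0.16],[[0,0,0],0,0.16]]'
cat > b.py <<'E'
from h import *
import sys
np.set_printoptions(precision=1,suppress=True)
p=shot('wrist');p['fish']=True;save(p,sys.argv[1])
Z=dict(station=0,lens=126,pointer_tip=59.5,carrier_knob=72,blue_ring=56,red_ring=56,mirror=43,glass=43,mirror_rest=0)
for k in sys.argv[2:]:
        for q in eyes.spot_point(k,p)[:2]:
            if q['score']>.25: print(k,round(q['score'],2),np.array(q['centre']),atz(p,q['centre'],Z[k]))
E
python3 b.py w1.png station lens pointer_tip carrier_knob blue_ring red_ring
```

```text
t: 4.6
eef_pos: [493.3, 107.8, 196.7]
tcp_rot: [3.141, -0.0, 1.57]
ft_force: [-0.3, 0.5, -0.2]
opening: 0.42
grip_force: 0.0
station 0.57 [217.4 345.6] [571.7  78.9   0. ]
lens 0.67 [ 73.1 386.7] [574.  228.4 126. ]
pointer_tip 0.66 [237.2 356. ] [571.3  75.3  59.5]
carrier_knob 0.91 [212.3 283.2] [496.8 105.   72. ]
carrier_knob 0.59 [195.  342.1] [552.  121.8  72. ]
blue_ring 0.84 [192.4 342.3] [555.2 121.   56. ]
red_ring 0.72 [225.  364.2] [580.   87.2  56. ]
```

View pics/w1.png

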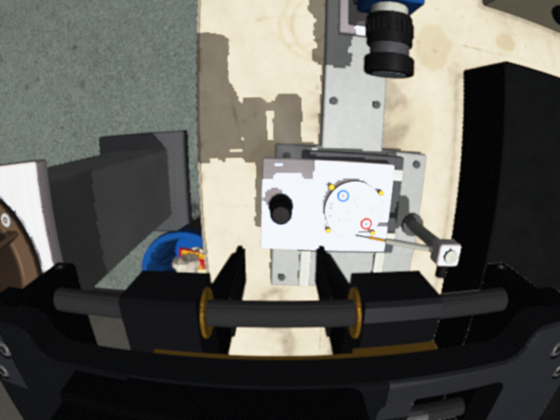

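The view is clear: knob at (208,280), blue ring (196,343), red ring (224,366), stylus tip about (235,357) and lens (72,388).

```bash
cat > c.py <<'E'
from h import *
np.set_printoptions(precision=1,suppress=True)
p=shot('wrist');p['fish']=True
im=p['pixels'].astype(int)
r,g,b=im[...,0],im[...,1],im[...,2]
box=np.zeros(r.shape,bool);box[180:245,325:385]=1
C={}
for n,m in dict(blue=(b-r>50)&box,red=(r-g>60)&(r-b>60)&box).items():
    y,x=np.nonzero(m);rc=((y.min()+y.max())/2,(x.min()+x.max())/2);C[n]=atz(p,rc,56);print(n,len(y),rc,C[n],np.ptp(y),np.ptp(x))
d=C['blue']-C['red'];print('yaw',np.degrees(np.arctan2(d[1],d[0])-np.arctan2(28,-27)),np.hypot(*d[:2]))
for n,rc,z in [('tipcand',(235,357),59.5),('h1',(100,334),14),('h2',(104,377),14),('s1',(163,417),14),('s2',(277,281),14),('lens',(72,389),126),('knobtop',(208,280),83),('pA',(249,262),46),('pB',(159,265),46),('post',(255,450),118)]: print(n,atz(p,rc,z))
c=im[150:290,250:480].astype(np.uint8)[:,:,::-1];cv2.imwrite('pics/w1c.png',cv2.resize(c,None,fx=3.4,fy=3.4,interpolation=cv2.INTER_CUBIC))
E
python3 c.py
```

```text
blue 78 (np.float64(195.5), np.float64(343.0)) [555.7 118.1  56. ] 11 12
red 57 (np.float64(223.5), np.float64(366.0)) [581.5  89.1  56. ] 11 10
yaw -2.4419363087412997 38.80881631102992
tipcand [571.9  77.9  59.5]
h1 [551.4 214.4  14. ]
h2 [599.6 212.5  14. ]
s1 [651.2 148.5  14. ]
s2 [494.6   8.4  14. ]
lens [575.5 229.8 126. ]
knobtop [493.5 112.3  83. ]
pA [474.4  57.8  46. ]
pB [478.7 152.6  46. ]
post [649.   77.8 118. ]
```

View pics/w1c.png

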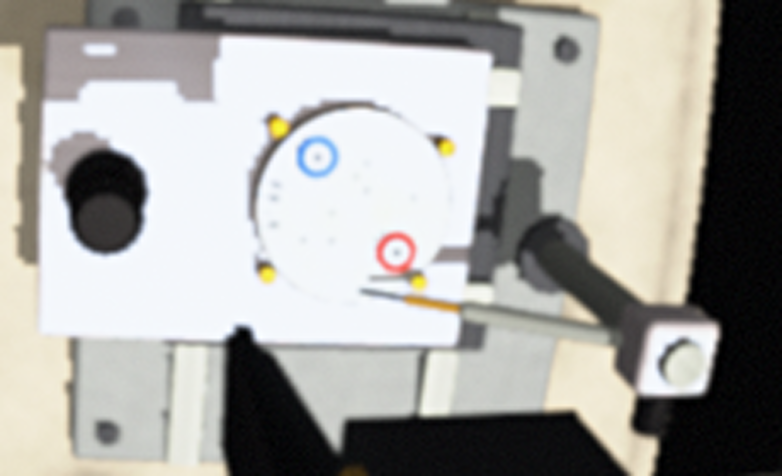

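```bash
python3 -m inch '[[[-0.05,0.02,0.5],0,0.16],[[0,0,0.6],0,0.16],[[0,0,0.6],0,0.16],[[0,0,0.5],0,0.16],[[0,0,0.2],0,0.16],[[0,0,0],0,0.16],[[0,0,0],0,1],[[0,0,0],0,1],[[0,0,0],0,1],[[0,0,0],0,1]]'
```

```text
t: 6.25
eef_pos: [494.4, 105.1, 53.3]
tcp_rot: [3.141, -0.0, 1.571]
ft_force: [-1.6, 0.1, 7.3]
opening: 0.206
grip_force: 30.0
```

```bash
python3 -m inch '[[[-0.17,0.062,0],0,1],[[-0.17,0.062,0],0,1],[[-0.17,0.062,0],0,1],[[-0.17,0.062,0],0,1],[[0,0,0],0,1],[[0,0,0],0,1],[[0,0,0],0,1],[[0,0,0],0,1],[[0,0,0],0,1],[[0,0,0],0,1]]'
python3 b.py w2.png pointer_tip carrier_knob blue_ring red_ring; python3 - <<'E'
import cv2
c=cv2.imread('pics/w2.png');print(c.shape)
cv2.imwrite('pics/w2c.png',cv2.resize(c[30:230,290:490],None,fx=3,fy=3,interpolation=cv2.INTER_CUBIC))
E
```

```text
t: 7.5
eef_pos: [509.9, 64.0, 53.4]
tcp_rot: [3.139, 0.0, 1.571]
ft_force: [0.9, -2.3, 4.9]
opening: 0.205
grip_force: 30.0
pointer_tip 0.63 [244.5 385.8] [569.6  78.7  59.5]
carrier_knob 0.83 [281.  278.6] [509.8  63.8  72. ]
carrier_knob 0.47 [218. 365.] [552.6  97.9  72. ]
blue_ring 0.59 [245.6 386.1] [571.1  76.7  56. ]
blue_ring 0.5 [285.4 420.2] [597.6  49.4  56. ]
red_ring 0.89 [282.4 415.3] [593.7  51.8  56. ]
(420, 560, 3)
```

View pics/w2c.png

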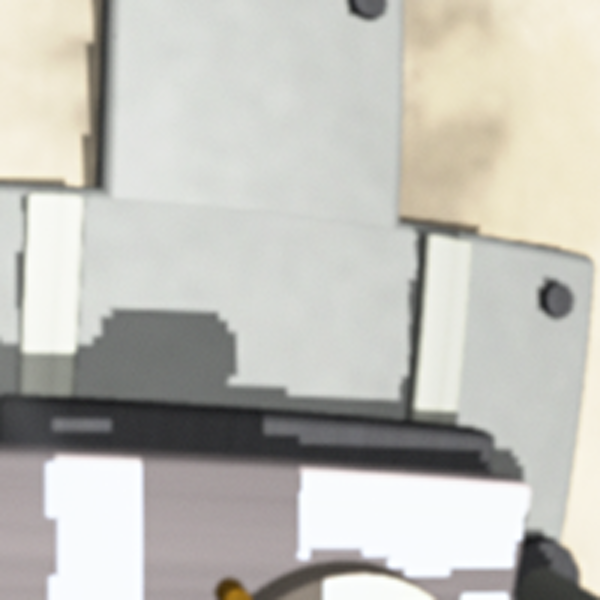

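My crop missed the block, so I'm re-cropping the same picture around (245,386).

```bash
python3 - <<'E'
import cv2
c=cv2.imread('pics/w2.png')
cv2.imwrite('pics/w2d.png',cv2.resize(c[210:310,330:460],None,fx=5,fy=5,interpolation=cv2.INTER_CUBIC))
E
```

```text
(no output)
```

View pics/w2d.png

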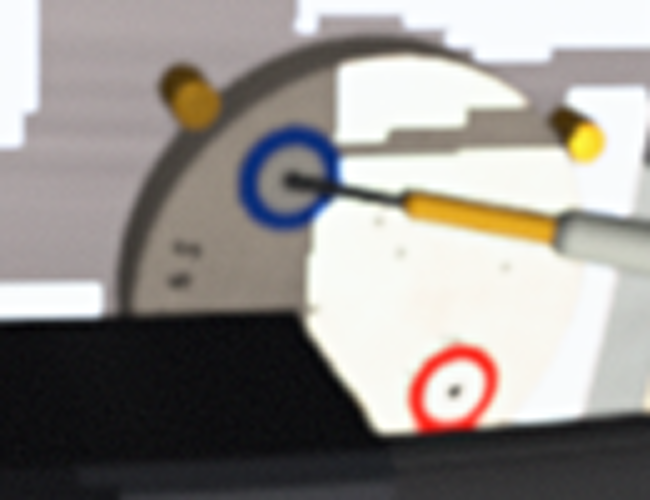

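The tip sits in the middle of the blue ring: the tip is at about (246,388) in the full picture and the ring centre matches. Next I'll move on to the red ring and let go.

```bash
python3 -m inch '[[[0.121,-0.108,0],0,1],[[0.121,-0.108,0],0,1],[[0.121,-0.108,0],0,1],[[0.121,-0.108,0],0,1],[[0,0,0],0,1],[[0,0,0],0,1],[[0,0,0],0,1],[[0,0,0],0,1],[[0,0,0],0,0.16],[[0,0,0],0,0.16]]'
```

```text
t: 9.0
eef_pos: [483.0, 93.4, 52.6]
tcp_rot: [-3.141, 0.0, 1.571]
ft_force: [0.8, -0.1, -0.5]
opening: 0.358
grip_force: 0.0
```

```bash
python3 -m inch '[[[0,0,-0.8],0,-0.3],[[0,0,-0.8],0,-0.3],[[0,0,-0.5],0,-0.3],[[0,0,0],1,-0.3],[[0,0,0],1,-0.3],[[0,0,0],1,-0.3],[[0,0,0],1,-0.3],[[0,0,0],1,-0.3],[[0,0,0],1,-0.3],[[0,0,0],1,-0.3]]'
python3 b.py w3.png pointer_tip red_ring
```

```text
t: 10.25
eef_pos: [482.9, 93.3, 178.5]
tcp_rot: [-3.141, 0.0, 0.957]
ft_force: [0.2, 1.0, 0.0]
opening: 0.649
grip_force: 0.0
pointer_tip 0.8 [175.  367.6] [568.6  75.3  59.5]
red_ring 0.66 [174.4 362.3] [565.1  77.7  56. ]
```

View pics/w3.png

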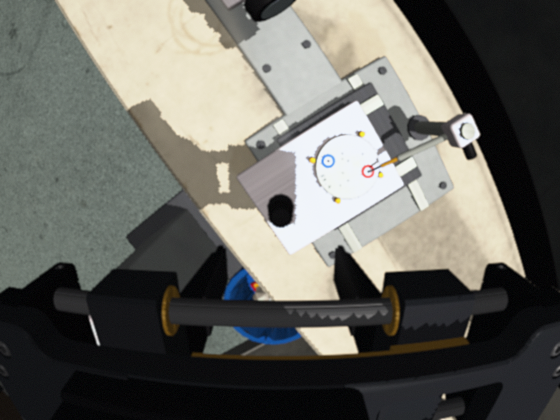

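The tip stands inside the red ring at (172,367). On to the mirror.

```bash
python3 -m inch '[[[-0.65,0.516,0],0,-0.3],[[-0.65,0.516,0],0,-0.3],[[-0.65,0.516,0],0,-0.3],[[-0.65,0.516,0],0,-0.3],[[-0.65,0.516,0],0,-0.3],[[-0.65,0.516,0],0,-0.3],[[0,0,0],1,-0.3],[[0,0,0],1,-0.3],[[0,0,0],1,-0.3],[[0,0,0],1,-0.3]]'
python3 -m inch '[[[0,0,0],1,-0.3],[[0,0,0],1,-0.3],[[0,0,0],1,-0.3],[[0,0,0],1,-0.3],[[0,0,0],1,-0.3],[[0,0,0],1,-0.3],[[0,0,0],0.5,-0.3],[[0,0,0],0,-0.3],[[0,0,0],0,-0.3],[[0,0,0],0,-0.3]]'
python3 b.py w4.png mirror glass mirror_rest
python3 - <<'E'
import cv2
c=cv2.imread('pics/w4.png')
cv2.imwrite('pics/w4c.png',cv2.resize(c[0:300,130:430],(600,600),interpolation=cv2.INTER_CUBIC))
E
```

```text
t: 11.65
eef_pos: [501.0, -205.0, 178.5]
tcp_rot: [-3.141, 0.0, 0.61]
ft_force: [0.3, -0.4, -0.2]
opening: 0.651
grip_force: 0.0
t: 12.9
eef_pos: [501.1, -204.9, 178.6]
tcp_rot: [-3.142, -0.0, 0.045]
ft_force: [-0.7, 0.5, -0.8]
opening: 0.651
grip_force: 0.0
mirror 0.82 [207.6 280.1] [ 500.2 -204.4   43. ]
glass 0.88 [ 77.1 279.9] [ 624.5 -198.7   43. ]
mirror_rest 0.63 [198.3 280.5] [ 499.5 -204.9    0. ]
```

View pics/w4c.png

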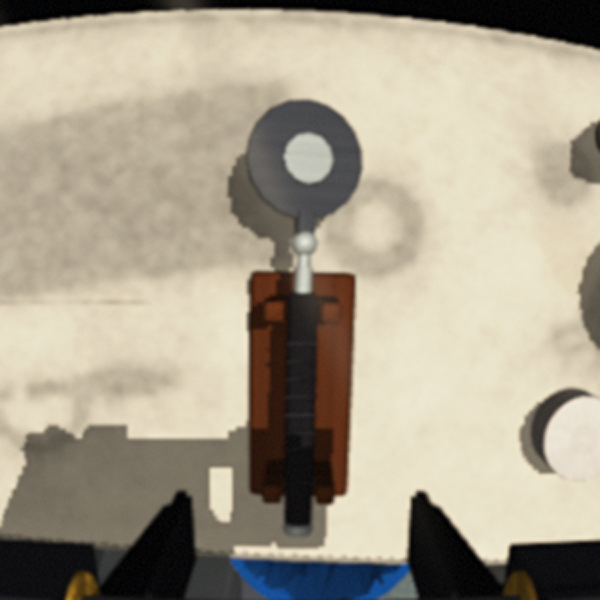

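The handle points straight up in the picture at column about 280 and lines up with the tool. The head is at (79,282), with its glass facing down. I'll fit the head swivel from the silhouette.

```bash
cat > fit.py <<'E'
from h import *
from scipy.optimize import minimize
np.set_printoptions(precision=3,suppress=True)
p=shot('wrist');p['fish']=True
im=p['pixels'].astype(int); 
mx=im.max(2); m=(mx<130)
ins=((im.max(2)-im.min(2))<25)
H=np.zeros((420,560),np.uint8)
sub=ins&(mx<215)
H[44:111,248:316]=sub[44:111,248:316]
# candidates: network mask too
q=eyes.cut_out('glass',p); print([(round(a['score'],2),a['mask'].sum(),np.array(a['centre'])) for a in q[:2]])
M=q[0]['mask']; ys,xs=np.nonzero(M);print('net extents',ys.min(),ys.max(),xs.min(),xs.max())
# grey-based extents of dark head: row/col profile
g=im.mean(2)
print('row80',g[79,245:320].round().astype(int)); print('col282',g[40:115,272].round().astype(int))
np.save('mask.npy',M);np.save('im.npy',p['pixels']);
import pickle;pickle.dump({k:p[k] for k in p if k!='pixels'},open('cam.pkl','wb'))
E
python3 fit.py
```

```text
[(0.8, np.int64(2777), array([ 78.2, 280.2])), (0.45, np.int64(17552), array([139.4,  55.2]))]
net extents 50 115 253 310
row80 [170 170 159 142 124 107  96  89  85  94 101 101 100 100  99  98  95  95
  94  94  91  87  88  85  83  81 103 155 188 197 197 195 196 196 195 195
 195 195 195 194 194 194 194 191 194 192 190 192 192 190 168 125  88  79
  80  80  80  78  80  78  79  78  78  74  85 122 179 210 214 215 212 212
 211 211 210]
col282 [196 193 189 187 186 182 181 180 179 176 150 104  76  75  74  75  75  73
  76  75  77  79  80  79  78  78  80  81  80  80  77  80  93 108 112 121
 145 162 164 155 132 112 106 102  91  80  81  84  86  85  84  84  85  86
  87  91  88  89  88  88  89  88  90  92  91  87  80  78  88  95  97  95
  95  95  94]
```

```bash
cat > fit2.py <<'E'
from h import *
import pickle
from scipy.optimize import minimize
np.set_printoptions(precision=3,suppress=True)
p=pickle.load(open('cam.pkl','rb'));im=np.load('im.npy');M=np.load('mask.npy')
# precise mask by GrabCut seeded by net mask
g=np.where(cv2.dilate(M.astype(np.uint8),np.ones((7,7)))>0,cv2.GC_PR_BGD,cv2.GC_BGD).astype(np.uint8);g[M]=cv2.GC_PR_FGD
g[cv2.erode(M.astype(np.uint8),np.ones((7,7)))>0]=cv2.GC_FGD
cv2.grabCut(np.ascontiguousarray(im[:,:,::-1]),g,None,np.zeros((1,65)),np.zeros((1,65)),4,cv2.GC_INIT_WITH_RECT if 0 else cv2.GC_INIT_WITH_MASK)
G=((g==1)|(g==3)).astype(np.uint8)
psi=0.045;ex=np.array([np.cos(psi),np.sin(psi),0]);ey=np.array([-ex[1],ex[0],0]);ez=np.array([0,0,1.])
t=np.linspace(0,2*np.pi,60)
def hull(v,f=16):
    a,x,y,z=v
    n=np.cos(a)*ey-np.sin(a)*ez; u=np.cross(n,ex); c=np.array([x,y,z])
    P=[c+s*n+29*(np.cos(t_)*ex+np.sin(t_)*u) for s in (-2.5,2.5) for t_ in t]
    q=np.array([proj(p,X)[::-1] for X in P],np.float32)
    return cv2.convexHull(q)[:,0]
def run(mask,name):
    C,_=cv2.findContours(mask,cv2.RETR_EXTERNAL,cv2.CHAIN_APPROX_NONE)
    c=max(C,key=cv2.contourArea)[:,0].astype(np.float32)
    c=c[c[:,1]<100]   # leave out the neck side
    def cost(v):
        h=hull(v); d=np.array([cv2.pointPolygonTest(h,(float(x),float(y)),True) for x,y in c])-0.5
        return np.mean(np.minimum(np.abs(d),2.5)**2)
    for z in (43,):
      for a0 in (.7,1.0,1.3,1.5):
        r=minimize(lambda v:cost([v[0],v[1]*10,v[2]*10,z]),[a0,62.45,-19.9],method='Nelder-Mead',options=dict(maxiter=300))
        print(name,z,a0,r.x,round(r.fun,3))
y,x=np.nonzero(G);print('grab',G.sum(),y.min(),y.max(),x.min(),x.max())
run(M.astype(np.uint8),'net');run(G,'grab')
E
python3 fit2.py
```

```text
grab 2757 50 116 252 309
net 43 0.7 [  1.084  62.238 -20.126] 0.298
net 43 1.0 [  1.084  62.238 -20.126] 0.298
net 43 1.3 [  1.084  62.238 -20.126] 0.298
net 43 1.5 [  1.084  62.238 -20.126] 0.298
grab 43 0.7 [  1.034  62.272 -20.161] 0.506
grab 43 1.0 [  1.034  62.272 -20.161] 0.506
grab 43 1.3 [  1.034  62.272 -20.161] 0.506
grab 43 1.5 [  1.528  62.352 -20.313] 3.293
```

```bash
python3 -m inch '[[[0.42,0,0.2],0,-0.3],[[0,0,0.7],0,-0.3],[[0,0,0.7],0,-0.3],[[0,0,0.6],0,-0.3],[[0,0,0.377],0,-0.3],[[0,0,0],0,1],[[0,0,0],0,1],[[0,0,0],0,1],[[0,0,0],0,1],[[0,0,0],0,1]]'
```

```text
t: 14.45
eef_pos: [526.5, -203.9, 24.5]
tcp_rot: [3.141, -0.001, 0.044]
ft_force: [0.3, -0.3, -0.6]
opening: 0.18
grip_force: 0.0
```

```bash
python3 -m inch '[[[0,0,0],0,1],[[0,0,0],0,1],[[0,0,-0.2],0,1],[[0,0,-0.4],0,1],[[0,0,-0.5],0,1],[[0,0,0],0,1],[[0,0,0],0,1],[[0,0,0],0,1],[[0,0,0],0,1],[[0,0,0],0,1]]'
python3 - <<'E'
from h import *
p=shot('wrist');p['fish']=True;save(p,'w5.png')
q=eyes.cut_out('glass',p)
M=q[0]['mask'];y,x=np.nonzero(M);print(q[0]['score'],M.sum(),y.min(),y.max(),x.min(),x.max())
for k in('mirror','glass'):
  for o in eyes.spot_point(k,p)[:1]: print(k,o,atz(p,o['centre'],110))
import pickle
np.save('mask.npy',M);np.save('im.npy',p['pixels']);pickle.dump({k:p[k] for k in p if k!='pixels'},open('cam.pkl','wb'))
E
sed -i 's/for z in (43,)/for z in ZS/; s/c\[:,1\]<100/c[:,1]<c[:,1].min()+45/; s/62.45,-19.9/CX,CY/; s/^t=np/import sys;ZS=eval(sys.argv[1]);CX,CY=eval(sys.argv[2]);psi=float(sys.argv[3])\nex=np.array([np.cos(psi),np.sin(psi),0]);ey=np.array([-ex[1],ex[0],0])\nt=np/' fit2.py
python3 fit2.py '(105,110,115)' '(62.3,-20)' 0.03
```

```text
t: 15.7
eef_pos: [526.2, -203.8, 89.6]
tcp_rot: [-3.141, 0.001, 0.044]
ft_force: [0.5, 0.4, -0.9]
opening: 0.145
grip_force: 29.9
0.89 11616 26 164 219 336
mirror {'centre': [323.7, 277.8], 'score': 0.58} [ 500.20359497 -203.17434076  110.        ]
glass {'centre': [86.2, 277.6], 'score': 0.95} [ 622.49301567 -198.00751504  110.        ]
grab 11395 28 163 220 335
net 105 0.7 [  1.186  62.318 -19.942] 0.243
net 105 1.0 [  1.186  62.318 -19.941] 0.243
net 105 1.3 [  1.186  62.318 -19.942] 0.243
net 105 1.5 [  1.186  62.318 -19.941] 0.243
net 110 0.7 [  1.11   62.166 -19.996] 0.315
net 110 1.0 [  1.11   62.166 -19.996] 0.315
net 110 1.3 [  1.11   62.166 -19.996] 0.315
net 110 1.5 [  2.009  62.154 -19.537] 0.325
net 115 0.7 [  1.051  62.01  -20.04 ] 0.357
net 115 1.0 [  1.051  62.01  -20.04 ] 0.357
net 115 1.3 [  1.051  62.01  -20.04 ] 0.357
net 115 1.5 [  1.051  62.01  -20.04 ] 0.357
grab 105 0.7 [  1.169  62.277 -19.929] 0.277
grab 105 1.0 [  1.169  62.277 -19.929] 0.277
grab 105 1.3 [  1.169  62.277 -19.929] 0.277
grab 105 1.5 [  1.169  62.277 -19.929] 0.277
grab 110 0.7 [  1.097  62.125 -19.981] 0.337
grab 110 1.0 [  1.097  62.125 -19.981] 0.337
grab 110 1.3 [  1.097  62.125 -19.981] 0.337
grab 110 1.5 [  2.016  62.112 -19.516] 0.368
grab 115 0.7 [  1.039  61.971 -20.024] 0.387
grab 115 1.0 [  1.039  61.971 -20.024] 0.387
grab 115 1.3 [  1.039  61.971 -20.024] 0.387
grab 115 1.5 [  2.073  61.956 -19.497] 0.391
```

```bash
python3 -m inch '[[[-0.54,0.126,0],0,1],[[-0.54,0.126,0],0,1],[[-0.54,0.126,0],0,1],[[-0.54,0.126,0],0,1],[[-0.54,0.126,0],0,1],[[0,0,0],0,1],[[0,0,0.4],0,1],[[0,0,0.4],0,1],[[0,0,0.2],0,1],[[0,0,0],0,1]]'
python3 - <<'E'
from h import *
p=shot('wrist');p['fish']=True;save(p,'w6.png')
E
```

```text
t: 17.15
eef_pos: [366.3, -248.5, 29.6]
tcp_rot: [-3.141, 0.001, 0.044]
ft_force: [-0.1, 0.7, -1.2]
opening: 0.146
grip_force: 29.9
```

View pics/w6.png

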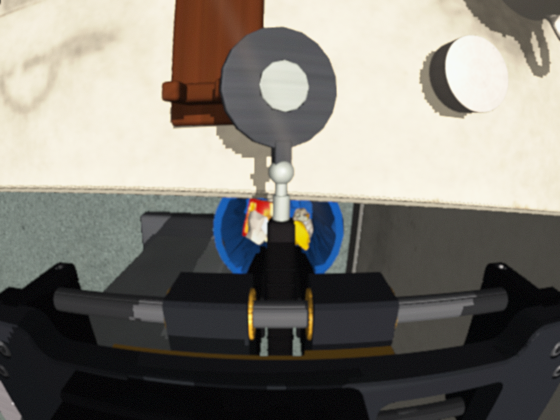

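The head sits over the −y prong of the near fork: disc centre (87,279), fork end (92,163). I'll press it down gently so its +y rim swivels up.

```bash
cat > look.py <<'E'
from h import *
import pickle,sys
p=shot('wrist');p['fish']=True;save(p,sys.argv[1])
q=eyes.cut_out('glass',p)
M=q[0]['mask'];y,x=np.nonzero(M);print(round(q[0]['score'],2),M.sum(),y.min(),y.max(),x.min(),x.max())
for o in eyes.spot_point('glass',p)[:1]: print(o)
np.save('mask.npy',M);np.save('im.npy',p['pixels']);pickle.dump({k:p[k] for k in p if k!='pixels'},open('cam.pkl','wb'))
E
python3 look.py w6b.png; python3 fit2.py '(48.5,)' '(46.2,-24.5)' .044 | grep -v ' 1.5 \| 0.7 \| 1.3 '
python3 -m inch '[[[0,-0.025,0.05],0,1],[[0,0,0.05],0,1],[[0,0,0.05],0,1],[[0,0,0.04],0,1],[[0,0,0.03],0,1],[[0,0,0.02],0,1],[[0,0,0],0,1],[[0,0,0],0,1],[[0,0,0],0,1],[[0,0,0],0,1]]'
python3 look.py w7.png; python3 fit2.py '(34.4,)' '(46.2,-24.3)' .044 | grep -v ' 1.5 \| 0.7 \| 1.3 '
```

```text
0.81 11586 26 164 219 336
{'centre': [87.4, 277.2], 'score': 0.89}
net 48.5 1.0 [  1.138  46.25  -24.451] 0.274
grab 48.5 1.0 [  1.078  46.241 -24.505] 0.291
t: 18.6
eef_pos: [366.1, -247.2, 15.7]
tcp_rot: [3.141, -0.0, 0.044]
ft_force: [0.9, -1.4, 2.1]
opening: 0.147
grip_force: 30.0
0.71 13172 19 166 214 339
{'centre': [80.8, 275.6], 'score': 0.55}
grab 12831 19 166 217 338
net 34.4 1.0 [  1.263  46.589 -24.24 ] 0.24
grab 34.4 1.0 [  1.207  46.564 -24.306] 0.19
```

The mirror pitched in the grip instead of swivelling. The tool can't roll either, but pitching the handle (head up) to about 36° and then yawing gives the same glass normal. I'll do this on purpose by pressing the handle just ahead of the pads onto the fork top.

```bash
python3 -m inch '[[[0,0,-0.5],0,1],[[0,0,-0.5],0,1],[[0.593,-0.194,0],0,1],[[0.593,-0.194,0],0,1],[[0,0,0],0,1],[[0,0,0.3],0,1],[[0,0,0.25],0,1],[[0,0,0.07],0,1],[[0,0,0.07],0,1],[[0,0,0.06],0,1]]'
python3 look.py w8.png
```

```text
t: 20.0
eef_pos: [435.7, -220.9, 31.3]
tcp_rot: [-3.142, 0.0, 0.044]
ft_force: [-4.3, 1.8, 13.9]
opening: 0.144
grip_force: 30.0
0.91 16091 13 174 205 344
{'centre': [85.2, 276.1], 'score': 0.93}
```

```bash
python3 -m inch '[[[0,0,0.04],0,1],[[0,0,0.04],0,1],[[0,0,0.03],0,1],[[0,0,0],0,1],[[0,0,0],0,1],[[0,0,-0.1],0,1],[[0,0,-0.4],0,1],[[0,0,-0.5],0,1],[[0,0,-0.5],0,1],[[0,0,0],0,1]]'
python3 look.py w9.png
cat > fit3.py <<'E'
from h import *
import pickle,sys
from scipy.optimize import least_squares
np.set_printoptions(precision=3,suppress=True)
p=pickle.load(open('cam.pkl','rb'));p['fish']=True;M=np.load('mask.npy')
G=eval(sys.argv[1]);psi=float(sys.argv[2]);L=float(sys.argv[3])
ex=np.array([np.cos(psi),np.sin(psi),0]);ey=np.array([-ex[1],ex[0],0]);ez=np.array([0,0,1.])
C,_=cv2.findContours(M.astype(np.uint8),cv2.RETR_EXTERNAL,cv2.CHAIN_APPROX_NONE)
c=max(C,key=cv2.contourArea)[:,0].astype(float)
top=c[:,1].min();wid=np.ptp(c[:,0])
c=c[c[:,1]<top+0.75*wid]
t=np.linspace(0,2*np.pi,60)
def model(v):
    a,pi,dy,dl=v
    h=np.cos(pi)*ex+np.sin(pi)*ez;u=-np.sin(pi)*ex+np.cos(pi)*ez
    n=np.cos(a)*ey-np.sin(a)*u; w=np.cross(n,h)
    ce=np.array(G)+(L+dl)*h+dy*ey
    return ce,n,h,[ce+s*n+29*(np.cos(k)*h+np.sin(k)*w) for s in(-2.5,2.5) for k in t]
def res(v):
    H=cv2.convexHull(np.array([proj(p,X)[::-1] for X in model(v)[3]],np.float32))
    d=[cv2.pointPolygonTest(H,(float(x),float(y)),True)-.5 for x,y in c]
    return np.r_[np.clip(d,-3,3),(v[2])/2*3,v[3]/2*3]
for a0 in (.9,1.1,1.3):
    r=least_squares(res,[a0,.5,0,0],diff_step=1e-3)
    ce,n,h,_=model(r.x);print(a0,r.x,'rms',np.sqrt(np.mean(r.fun**2)),'centre',ce,'n',n,'elev',np.arcsin(-n[2]),'az',np.degrees(np.arctan2(n[1],n[0])))
E
python3 -c "
from h import *;s=env.state();print(s['eef_pos'],s['t'])"
```

```text
t: 21.4
eef_pos: [436.8, -221.4, 115.9]
tcp_rot: [3.139, -0.003, 0.044]
ft_force: [1.1, 0.3, -1.6]
opening: 0.145
grip_force: 30.0
0.77 20735 9 189 194 354
{'centre': [93.7, 276.7], 'score': 0.87}
[ 435.74734555 -220.66374671  113.40014528] 21.55
```

```bash
python3 look.py w10.png; python3 fit3.py '(435.7,-220.7,132.3)' 0.044 96
python3 - <<'E'
import cv2
c=cv2.imread('pics/w10.png');cv2.imwrite('pics/w10s.png',c)
from h import *
p=shot('side');save(p,'s2.png')
for k in('glass','mirror'):print(k,[(o['centre'],round(o['score'],2)) for o in eyes.spot_point(k,p)[:1]])
E
```

```text
0.93 21124 8 190 193 355
{'centre': [89.3, 277.1], 'score': 0.57}
0.9 [1.123 0.418 0.    0.   ] rms 2.2752945176548813 centre [ 523.331 -216.842  171.311] n [ 0.347  0.449 -0.823] elev 0.9674195311308379 az 52.32613816719162
1.1 [ 1.116  0.423 -0.     1.633] rms 1.1260171009266815 centre [ 524.638 -216.784  172.386] n [ 0.349  0.455 -0.819] elev 0.9596655543786616 az 52.526635835239894
1.3 [1.176 0.403 0.586 1.378] rms 0.6495151454176421 centre [ 525.179 -216.174  170.456] n [ 0.344  0.4   -0.849] elev 1.0145717080479757 az 49.28232624889592
glass [([193.7, 189.7], 0.67)]
mirror [([180.6, 188.7], 0.54)]
```

View pics/w10.png

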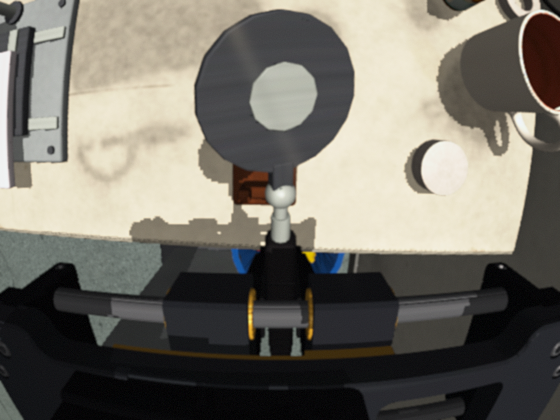

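The picture shows the disc pitched up toward the camera: centre about (90,275), ball at (195,281). I'll refine the fit.

```bash
python3 - <<'E'
s=open('fit3.py').read()
i=s.index('for a0 in')
s=s[:i]+'''from scipy.optimize import minimize
for a0,p0 in ((.9,.5),(1.1,.4),(1.25,.5)):
    f=lambda v:np.sum(res([v[0],v[1],v[2]*10,v[3]*10])**2)/len(c)
    v=[a0,p0,0.,0.]
    for _ in range(2): r=minimize(f,v,method='Nelder-Mead',options=dict(maxiter=400,initial_simplex=np.array([v]+[list(np.array(v)+.1*np.eye(4)[k]) for k in range(4)])));v=r.x
    v=[v[0],v[1],v[2]*10,v[3]*10];ce,n,h,_=model(v)
    print(np.array(v),'mse',round(r.fun,3),'centre',ce,'n',n,'elev',np.arcsin(-n[2]),'az',np.degrees(np.arctan2(n[1],n[0])))
'''
open('fit3.py','w').write(s)
E
python3 fit3.py '(435.7,-220.7,132.3)' 0.044 96
```

```text
[1.176 0.403 0.586 1.379] mse 0.425 centre [ 525.179 -216.174  170.457] n [ 0.344  0.4   -0.849] elev 1.0145457114835632 az 49.284591459285274
[1.176 0.403 0.586 1.378] mse 0.425 centre [ 525.178 -216.174  170.457] n [ 0.344  0.4   -0.849] elev 1.0145554410824318 az 49.28214347291509
[1.176 0.403 0.586 1.378] mse 0.425 centre [ 525.178 -216.174  170.459] n [ 0.344  0.4   -0.849] elev 1.0144758911516099 az 49.2888716775038
```

```bash
python3 -m inch '[[[0.067,0,0.5],0,1],[[0,0,0.5],0,1],[[0,0,0.4],0,1],[[0,0,0.07],0,1],[[0,0,0.07],0,1],[[0,0,0.06],0,1],[[0,0,0],0,1],[[0,0,-0.5],0,1],[[0,0,-0.6],0,1],[[0,0,-0.6],0,1]]'
python3 -c "
from h import *
for i in range(2): shot('side')
s=env.state();print(s['eef_pos'],s['t'],s['ft_force'])"
python3 look.py w11.png; python3 fit3.py '(439.7,-220.5,138.6)' 0.044 96
```

```text
t: 23.1
eef_pos: [440.0, -220.6, 121.2]
tcp_rot: [-3.141, 0.0, 0.044]
ft_force: [0.6, 0.9, -1.9]
opening: 0.145
grip_force: 30.0
[ 441.30849781 -221.38543558  123.20340936] 23.2 [-0.06984371  0.17812198 -1.73819472]
0.73 29301 17 219 171 372
{'centre': [118.4, 273.8], 'score': 0.97}
[ 1.187  0.67  -0.001  7.115] mse 1.393 centre [ 520.443 -216.946  202.636] n [ 0.559  0.399 -0.727] elev 0.8137856364742205 az 35.525672475660706
[ 1.187  0.67  -0.001  7.114] mse 1.393 centre [ 520.444 -216.946  202.634] n [ 0.559  0.399 -0.727] elev 0.8138074560481915 az 35.5255743932836
[ 1.187  0.67  -0.001  7.115] mse 1.393 centre [ 520.443 -216.946  202.636] n [ 0.559  0.399 -0.727] elev 0.8137773125274481 az 35.52702441277524
```

```bash
for z in 138.6 142; do python3 fit3.py "(440.5,-221,$z)" 0.044 96 | tail -1; done; sed 's#v\[3\]/2\*3#v[3]/9#; s#(v\[2\])/2\*3#v[2]/9#; s/0.75\*wid/0.68*wid/' fit3.py > fit4.py; python3 fit4.py "(440.5,-221,140)" 0.044 96 | tail -1
```

```text
[1.19  0.674 0.549 6.498] mse 1.431 centre [ 520.479 -216.929  202.577] n [ 0.563  0.396 -0.725] elev 0.8116885930611046 az 35.16244472897536
[1.173 0.652 0.449 4.473] mse 0.883 centre [ 520.274 -217.039  202.954] n [ 0.542  0.412 -0.733] elev 0.8223921883270288 az 37.25403444227377
[1.181 0.664 0.499 5.636] mse 0.808 centre [ 520.471 -216.98   202.598] n [ 0.552  0.405 -0.729] elev 0.816249481792846 az 36.26101559739073
```

```bash
python3 -m inch '[[[0.258,-0.635,-0.1],0,1],[[0.258,-0.635,0],0,1],[[0.258,-0.635,0],0,1],[[0.258,-0.635,0],0,1],[[0.258,-0.635,0],0,1],[[0.258,-0.635,0],0,1],[[0,0,0],-1,1],[[0,0,0],-1,1],[[0,0,0],-1,1],[[0,0,0],-1,1]]'
python3 -m inch '[[[0,0,0],-1,1],[[0,0,0],-1,1],[[0,0,0],-1,1],[[0,0,0],-1,1],[[0,0,0],-1,1],[[0,0,0],-1,1],[[0,0,0],-0.26,1],[[0,0,0],0,1],[[0,0,0],0,1],[[0,0,0],0,1]]'
python3 look.py w12.png; python3 b.py w12b.png pointer_tip red_ring lens
python3 -c "
from h import *
s=env.state();print(s['eef_pos'],s['tcp_rot'],s['t'],s['ft_force'])"
```

```text
t: 24.6
eef_pos: [522.4, 11.9, 124.5]
tcp_rot: [-3.14, 0.002, 0.396]
ft_force: [-0.6, -0.3, -1.0]
opening: 0.145
grip_force: 30.0
t: 25.85
eef_pos: [522.9, 11.8, 126.0]
tcp_rot: [3.142, -0.0, 0.938]
ft_force: [-0.7, 0.8, -1.1]
opening: 0.143
grip_force: 30.0
0.72 29175 17 218 170 372
{'centre': [117.6, 273.1], 'score': 0.83}
[522.95493745  11.77472259 126.06303045] [ 3.14146623e+00 -7.35099992e-05  9.38912553e-01] 26.2 [ 0.08715775 -0.33996015 -1.63171649]
```

```bash
python3 fit4.py "(523,11.8,145)" 0.939 98 | tail -1; python3 fit3.py "(523,11.8,145)" 0.939 98 | tail -1
python3 - <<'E'
from h import *
np.set_printoptions(precision=2,suppress=True)
for n in('side','scene'):
    p=shot(n)
    for k,z in dict(lens=126,pointer_tip=59.5,red_ring=56,glass=205,station=0).items():
        for o in eyes.spot_point(k,p)[:1]: print(n,k,round(o['score'],2),np.array(o['centre']),atz(p,o['centre'],z))
E
```

```text
[ 1.174  0.646 -0.277  1.517] mse 0.96 centre [570.163  75.773 204.89 ] n [ 0.016  0.676 -0.737] elev 0.8282143382138788 az 88.61665547063104
[ 1.176  0.647 -0.267  1.547] mse 1.103 centre [570.109  75.717 205.042] n [ 0.019  0.676 -0.736] elev 0.8277426478088633 az 88.404327963591
side lens 0.91 [201.2 348.5] [571.84 233.46 126.  ]
side red_ring 0.78 [218.7 293.8] [554.29  76.63  56.  ]
side glass 0.51 [185.4 292.2] [563.68  68.56 205.  ]
side station 0.55 [231.6 291.1] [556.69  68.55   0.  ]
scene lens 0.57 [181.7 229.4] [579.51 218.83 126.  ]
scene pointer_tip 0.97 [219.8 270.1] [559.94  67.01  59.5 ]
scene red_ring 0.7 [216.6 271.6] [577.31  72.32  56.  ]
scene station 0.6 [231.5 271.8] [573.1   69.28   0.  ]
```

```bash
python3 -m inch '[[[0,0,0.2],0,1],[[0,0,0.2],0,1],[[0,0,0.2],0,1],[[0,0,0.2],0,1],[[0,0,0.2],0,1],[[0,0,0.12],0,1],[[0,0,0.08],0,1],[[0,0,0.05],0,1],[[0,0,0],0,1],[[0,0,0],0,1]]'
python3 look.py w13.png; python3 -c "
from h import *
s=env.state();print(s['eef_pos'],s['tcp_rot'],s['t'],s['ft_force'])
p=shot('side');save(p,'s3.png');c=p['pixels'][140:270,220:400,::-1];cv2.imwrite('pics/s3c.png',cv2.resize(np.ascontiguousarray(c),None,fx=4,fy=4,interpolation=cv2.INTER_CUBIC))
"
python3 fit4.py "(523,11.8,70)" 0.939 98 | tail -1
```

```text
t: 28.05
eef_pos: [523.1, 11.8, 51.3]
tcp_rot: [3.141, -0.0, 0.939]
ft_force: [0.2, 0.6, -0.9]
opening: 0.143
grip_force: 30.0
0.83 29310 18 219 170 373
{'centre': [118.2, 276.5], 'score': 0.6}
[523.09035225  11.75377912  51.26232432] [ 3.14110445e+00 -2.82317168e-04  9.39004300e-01] 28.2 [-0.68265504 -0.09317106 -0.69312831]
[ 1.175  0.651 -0.312  1.948] mse 0.746 centre [570.198  75.762 130.588] n [ 0.019  0.679 -0.734] elev 0.8238792705641589 az 88.39011472529717
```

View pics/s3c.png

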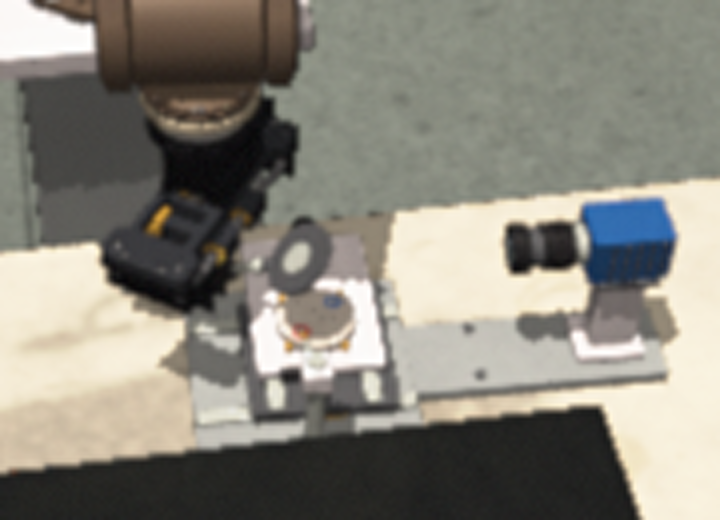

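The mirror is over the block with its back toward this camera, at about (255,298) in the crop. The red ring is below the stylus tip near (330,300), and nothing is touching the station. I'll lower it slightly, let it settle and hand in.

```bash
python3 -m inch '[[[0,0,0.02],0,1],[[0,0,0.015],0,1],[[0,0,0],0,1],[[0,0,0],0,1],[[0,0,0],0,1],[[0,0,0],0,1],[[0,0,0],0,1],[[0,0,0],0,1],[[0,0,0],0,1],[[0,0,0],0,1]]' && python3 -c "
from cell import env
print(env.job_done())"
```

```text
t: 29.5
eef_pos: [522.9, 11.7, 48.9]
tcp_rot: [3.142, -0.0, 0.939]
ft_force: [0.0, 0.2, -0.9]
opening: 0.145
grip_force: 30.0
the job is handed in; nothing more can be done
None
```

The job is handed in at about 30 s with no pass or fail returned: the carrier went to the blue ring, then the red, and the mirror is held still over the red ring, fitted about 1 mm and 0.04 rad from the required fold; I had to tilt the handle up in the grip because the tool could not roll.

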